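Seat the rotor mandrel in the run-out bench spindle

ROBOT

A 6-joint arm with a two-finger parallel gripper is mounted at the origin on the work surface. World frame = base frame: x ahead of the robot, y to its left, z up, the work surface at z = 0. Lengths are in m, angles in rad, forces in N, time in s.
With the tool pointing down it reaches from about 0.3 to 0.775 m from the base axis. Payload 14.6 kg.
Tool frame: the origin (TCP) lies on the centre line of the jaws, within the pads' length; the fingertips stand 14 mm ahead of it and the grasp point (between the pads) lies 5 mm behind it; x points along the fingers, y is the direction in which the jaws open and shut, and the axes are right-handed (so a half turn about x gives the same grasp; the last joint's range is limited). The gripper opens to 94 mm and grips with 3 to 60 N. Pads are 16 mm wide; open, the fingers measure 119 mm over their backs; the gripper's body (75 mm by 177 mm) begins 78 mm behind the grasp point.
Start: joints at [1.271, 0.3, 1.521, -0, 1.321, -0.067], TCP at [0.127, 0.535, 0.219] pointing down, gripper open.
Joint ranges: [-3.03, 3.03], [-0.79, 2.21], [0.23, 2.52], [-1.04, 4.18], [0, 3.07], [-2.55, 2.55]. Speed limits (rad/s): [2.22, 2.22, 2.57, 3.14, 3.14, 3.14].

INTERFACE

Orientations are given as [roll, pitch, yaw] about the fixed x, y, z axes, in that order (R = Rz(yaw) Ry(pitch) Rx(roll)).
In Python, from station import * gives the robot as it stands. The module is installed in compiled form; this text tells all that it offers.
- The arm moves only by the shell command python3 -m handwheel 'ROWS' [FORCE]. ROWS is JSON, a list of rows, each a list of 3 entries, a list of its own where there are three numbers: the shift along the tool's x, y, z in mm, then the turn about the tool's x in rad, then the gripper command: -1 is fully open, 1 is shut, values between are in proportion. In form: [[[dx, dy, dz], spin, gripper], ...]. A call has exactly 5 rows; each row is the pose to reach, as a shift and turn from the pose measured when the call began, along the tool's axes at that moment; what a row does not reach only later rows make up. A row lasts 1/10 s, in which the tool goes at most 50 mm and 8.59 degrees, less where a joint would pass 70% of its speed; a pose out of reach is approached as far as the arm can. A call with a gripper value outside its range is refused whole. The fingers move at their own pace and stop on an object; FORCE is the grip in N (left out, the last holds). Time passes only in rows, so rows that repeat a pose let the fingers close, or fill a call up. It gives the time, the measured TCP pose, the force and the opening at its end, in the units of the state.
- get_obs(): the state, without advancing time (a new reading comes with each control period).
- camera(name): name is "side" or "top"; returns (picture, depth): 400x640x3 uint8, blue, green, red; 400x640 float32, m along the optical axis (not along the pixel's ray), 0 where there is no reading.
- camera_info(name): a dict with "fx", "fy", "cx", "cy" (pixels), "k1" (the pictures are not rectified: a ray, as slopes to the right and down, at radius r is drawn at 1 + k1 r^2 times it, then the intrinsics apply), "extrinsics" (4x4, takes a point from camera to world coordinates). Camera axes: x right, y down, z forward; pixel columns grow to the right and rows downward; lengths in m; the calibration is good to about 2 mm. A picture is of the moment at which its call begins. camera_info takes no time and is no camera call.
- hand_in(): hands the job in, once; it reports no verdict.
The state is a dict: "time_s": time; "qpos": joint angles; "joint_vel": joint speeds; "tau": joint torques, N m; "ee_pos": TCP position; "eef_rot": TCP orientation; "force": force on the tool from outside, world axes, zero at the start; "moment": the same for the moment, N m; "grip_width": finger opening in m.
Only numpy, scipy, OpenCV 4.12 (cv2) and the standard library are available. Lean on these libraries where they do the work, as an engineer would, in place of code of your own. Each camera call takes 0.05 s, during which the arm holds its last target. There are 200 camera calls.

TASK

Set up the run-out bench for the next rotor: pull the dust plug out of the upright spindle and put it in the open tray, then take the expanding rotor mandrel (the plain slit cylinder with a small hex nut on top) from the holder rack and seat it in the spindle taper, with the slots of its flange over the two drive dogs, pressed fully home past the spring catch until the flange is flush on the spindle nose, and let go of it. Ease it round and in by feel: a push of 25 N is plenty, so do not lean on it or knock it while it still rides on the dogs and do not ram it home. Leave the other holders and everything else lying about where they are.

Things in the scene. Friction and masses are not known exactly. Their poses are not given: they have to be found in the camera images.
- runout: Run-out bench, fixed. Origin on the table, on the spindle's upright axis; x runs level from the spindle to a column (235 mm high, with dial gauge) 190 mm behind it. Green base 340 x 200 x 30 mm, round spindle head 124 mm across, spindle nose 72 mm across. The line through the two dogs lies within 0.5 rad either way of this x; it is not measured: look or feel. A 0.9 N m brake holds the spindle.
- spindle_mouth (a point): Centre of the spindle's nose face, 115 mm above the table (axes as runout). 7:24 taper bore, 31.8 mm wide here. Two steel drive dogs on the face, opposite each other, each 12 mm wide, 11 mm high (top edges chamfered), 19.5 to 30.5 mm from the axis.
- plug_grip (a point): Black dust plug, 70 g, standing in the spindle bore: middle of its knob (26 mm across, 18 mm high; grip here), z up along the plug. Below: neck 16 mm thick; 36 mm disc, its underside 35 mm below this point, resting on the nose face between the dogs; loose tapered stem with a flat 21 mm foot 59 mm below this point. Lifts straight out; can stand on its foot.
- tray: Open steel tray, fixed, 210 x 170 mm, 30 mm high, wall and floor 4 mm; origin at the centre of its underside, x along the 210 mm side. A bearing lies in its +x +y corner; the rest is free.
- rack: Holder rack, fixed: grey plate 290 x 100 mm, top 85 mm above the table, three 36 mm holes in a row along its x at -94, 0 and +94 mm; origin on the table under the middle hole. A tapered holder hangs by its flange in each hole (which is where varies).
- mandrel_grip (a point): Rotor mandrel, steel, 0.5 to 0.8 kg: middle of its slit cylinder (34 mm across, 47.5 mm high; grip here), z up along it. Hex nut reaches 36.5 mm above. Below: flange 56 mm across, 19 mm thick, underside 43 mm below this point, cut by two slots 15 mm wide along this frame's +x and -x, from 17.5 mm out to the rim; 7:24 shank; 12 mm retention knob ending 99 mm below this point.
- mandrel_gauge (a point): Centre of the mandrel flange's underside, 43 mm below mandrel_grip; meets spindle_mouth when fully home, the flange then flush on the nose face. Standing on the dogs it is 11 mm above that. With the slots over the dogs (play 0.05 rad either way) it sinks freely to 3 to 4.5 mm above home, where a spring catch holds it; 11 to 13 N in all (weight plus push) takes it past the catch and it is drawn home.
- collet_mid (a point): Bystander in the rack: collet holder with the same flange and shank, a thin waist and a 38 mm wide nut reaching 79 mm above its flange's underside; point 45 mm above the flange's underside.
- shell_mid (a point): Bystander in the rack: shell-mill holder with the same flange and shank, a 48 mm wide disc and a short 18 mm spigot reaching 50 mm above its flange's underside; point 30 mm above the flange's underside.
- bearing: Bystander: ball bearing 62 mm across, 16 mm high, lying in the tray; origin at the centre of its underside.
- hex_key: Bystander: bent steel hex key, 110 mm long, lying on the base of the run-out bench, between spindle head and column.
- spanner: Bystander: steel spanner lying on the table at the left.
- connector: Bystander: black and grey charging connector lying on the table at the right, about 250 mm long.
- cee_plug: Bystander: red plug standing upright behind, 64 mm across and 125 mm high.
There are look-alikes about, which are no part of the job. What is meant by the part that bears plug_grip is not green or purple, and is the smaller of those in its own colour.

How it is judged:
By the outcome, as a careful person would: the job done as asked, in the order asked, and still so for the second after the job is handed in, with the robot touching nothing.
It also fails if it takes over 61 s, if anything falls off the work surface, if the arm or the gripper's body presses on something with over 40 N, if the wrist force passes 120 N, or if a joint passes its speed limit or range.

## Working session

There is one attempt and no reset: what is moved stays moved. The work goes in short steps, Python scripts to look and compute and a shell command to move; the robot and the scene stay as the last step left them, time stands still between calls to the robot, and variables do not carry over. Pictures are saved under pics/ and viewed, about 8 in all and at most 12, crops included, and the job is handed in when it is done.

```bash
mkdir -p pics; cat > h.py <<'E'
from station import *
import numpy as np, cv2
from scipy.spatial.transform import Rotation as R
def cloud(d,info):
    h,w=d.shape; u,v=np.meshgrid(np.arange(w),np.arange(h))
    K=np.array([[info['fx'],0,info['cx']],[0,info['fy'],info['cy']],[0,0,1.]])
    p=cv2.undistortPoints(np.stack([u,v],-1).reshape(-1,1,2).astype(np.float64),K,np.array([info['k1'],0,0,0,0.])) if False else None
    x=(u-info['cx'])/info['fx']; y=(v-info['cy'])/info['fy']
    a,b=x.copy(),y.copy()
    for _ in range(20):
        s=1+info['k1']*(a*a+b*b); a=x/s;b=y/s
    P=np.stack([a*d,b*d,d,np.ones_like(d)],-1)@np.array(info['extrinsics']).T
    P=P[...,:3]; P[d<=0]=np.nan
    return P
def shot(name,tag):
    im,d=camera(name); cv2.imwrite(f'pics/{tag}.png',im)
    P=cloud(d,camera_info(name)); np.savez(f'pics/{tag}.npz',im=im,P=P); return im,P
E
python3 - <<'E'
from h import *
np.set_printoptions(precision=4,suppress=True)
for n in('top','side'):
    shot(n,n+'0'); i=camera_info(n); print(n,i)
o=get_obs(); print(o)
E
```

```text
top {'fx': 380.23739509634675, 'fy': 380.23739509634675, 'cx': 321.6842158072058, 'cy': 203.7703719856284, 'k1': -0.010425246185671236, 'extrinsics': array([[ 0.0278, -0.9949,  0.0973,  0.4372],
       [-0.9996, -0.0272,  0.0078, -0.0181],
       [-0.0051, -0.0974, -0.9952,  1.3408],
       [ 0.    ,  0.    ,  0.    ,  1.    ]])}
side {'fx': 366.87272169558696, 'fy': 366.87272169558696, 'cx': 320.49486474910947, 'cy': 199.32074171013574, 'k1': 0.0009726818676422183, 'extrinsics': array([[ 0.9373, -0.2629,  0.2289,  0.3334],
       [-0.3481, -0.6702,  0.6555, -0.6911],
       [-0.0189, -0.6941, -0.7197,  0.881 ],
       [ 0.    ,  0.    ,  0.    ,  1.    ]])}
{'time_s': 0.1, 'qpos': array([ 1.2714,  0.3004,  1.5215,  0.    ,  1.3207, -0.0666]), 'joint_vel': array([ 0.0002, -0.0035, -0.0009, -0.0006,  0.0014,  0.0013]), 'tau': array([ -0.0019, -53.2643, -35.3279,   0.0708,   0.0236,  -0.0001]), 'ee_pos': array([0.1268, 0.535 , 0.219 ]), 'eef_rot': array([-1.6374,  1.5698, -1.8702]), 'force': array([-0.8648, -0.4842,  0.3655]), 'moment': array([-0.0166,  0.026 , -0.0155]), 'grip_width': 0.09410290557667687}
```

View pics/top0.png

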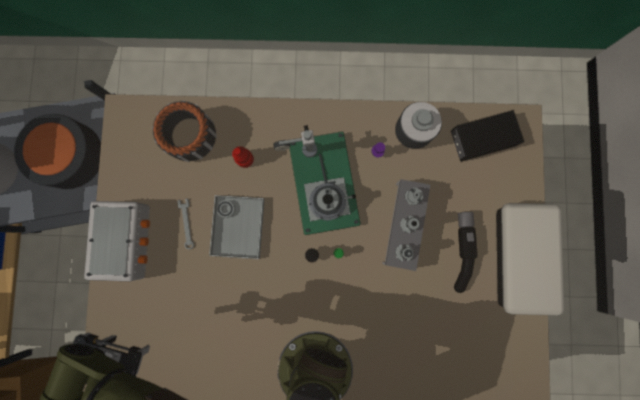

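View pics/side0.png

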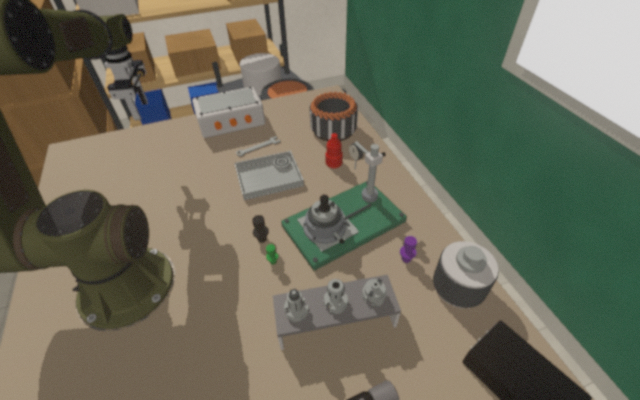

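Top view: tray (240,226), spindle (328,199), rack holders at (414,196), (412,224), (406,252). Plug candidates are black (328,199) standing in the spindle, black (312,255) on the table, green (338,252) and purple (378,150). I expect the one in the spindle, since it is black and the smaller of the two blacks. I'll check that in enlarged crops.

```bash
python3 - <<'E'
from h import *
t=np.load('pics/top0.npz');s=np.load('pics/side0.npz')
a=t['im'][170:280,290:440]; b=s['im'][180:330,240:410]
a=cv2.resize(a,(400,293),interpolation=3); b=cv2.resize(b,(400,353),interpolation=3)
# rows: top crop + side crop left; further zooms right
c=cv2.resize(t['im'][172:226,300:356],(380,366),interpolation=3)
d=cv2.resize(t['im'][180:268,385:435],(130,229),interpolation=3)
d2=cv2.resize(s['im'][270:330,270:400],(400,185),interpolation=3)
e=cv2.resize(s['im'][190:250,245:365],(400,200),interpolation=3)
L=np.vstack([a,b[:300]]); Rr=np.vstack([cv2.resize(c,(220,212)).repeat(1,0)])
can=np.zeros((600,800,3),np.uint8); can[:293,:400]=a; can[:185,400:]=d2; can[185:385,400:]=e; can[293:593,:][:, :310]=cv2.resize(c,(310,300)); 
can[385:600,310:800]=cv2.resize(a,(490,359))[100:315]
cv2.imwrite('pics/crop1.png',cv2.convertScaleAbs(can,alpha=1.5))
for n,z in(('t',t),('s',s)):
    P=z['P']; 
    for lo,hi,nm in((.105,.125,'nose'),(.14,.19,'knobs')):
        pass
def show(z,pts):
    for p in pts: print(p, z['P'][p[1],p[0]].round(4))
print('top');show(t,[(328,199),(312,255),(338,252),(378,150),(414,196),(412,224),(406,252),(240,240),(428,182),(390,264),(308,138)])
print('side');show(s,[(324,200),(259,222),(271,248),(409,242),(294,294),(336,287),(375,284)])
E
```

```text
top
(328, 199) [ 0.5678 -0.0282  0.1629]
(312, 255) [0.3907 0.0185 0.091 ]
(338, 252) [ 0.4022 -0.0668  0.0695]
(378, 150) [ 0.7472 -0.1929  0.0832]
(414, 196) [ 0.5879 -0.3022  0.1362]
(412, 224) [ 0.497  -0.2898  0.1638]
(406, 252) [ 0.4106 -0.2719  0.1636]
(240, 240) [0.4325 0.2758 0.0006]
(428, 182) [ 0.6567 -0.3843 -0.0013]
(390, 264) [ 0.3685 -0.2366  0.0869]
(308, 138) [0.7423 0.037  0.229 ]
side
(324, 200) [ 0.5715 -0.0382  0.1577]
(259, 222) [0.3911 0.0073 0.0923]
(271, 248) [ 0.4014 -0.0738  0.0669]
(409, 242) [ 0.7509 -0.2056  0.0892]
(294, 294) [ 0.4079 -0.2861  0.1652]
(336, 287) [ 0.4995 -0.303   0.1654]
(375, 284) [ 0.5926 -0.3125  0.137 ]
```

View pics/crop1.png

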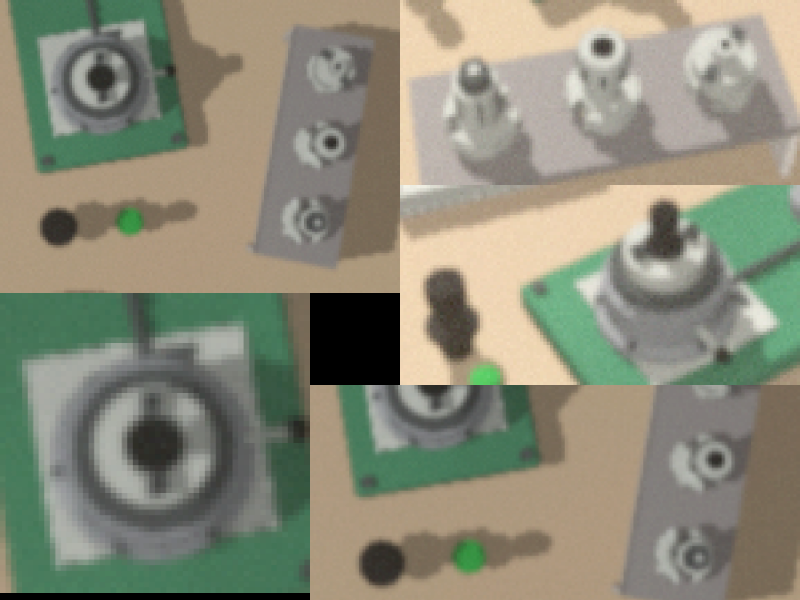

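The plug meant is the black one standing in the spindle: the black one on the table is bigger, and the others are green and purple. The mandrel is the near holder (406,252 top / 294,294 side), with a slit cylinder and hex nut. The middle one has the dark bore and waist of the collet holder, and the far one is the low shell-mill. Next I measure centres and angles.

```bash
cat >> h.py <<'E'
def ortho(im,name,c,z,half=.045,res=.0003):
    info=camera_info(name); n=int(2*half/res)
    g=(np.arange(n)-n/2+.5)*res
    X=c[0]-g[:,None]+0*g[None]; Y=c[1]-g[None]+0*g[:,None]   # up = +x, left = +y
    E=np.linalg.inv(np.array(info['extrinsics'])); P=np.stack([X,Y,0*X+z,0*X+1],-1)@E.T
    a=P[...,0]/P[...,2]; b=P[...,1]/P[...,2]; s=1+info['k1']*(a*a+b*b)
    return cv2.remap(im,(a*s*info['fx']+info['cx']).astype(np.float32),(b*s*info['fy']+info['cy']).astype(np.float32),cv2.INTER_CUBIC)
def sel(P,c,r,z0,z1):
    m=(np.hypot(P[...,0]-c[0],P[...,1]-c[1])<r)&(P[...,2]>z0)&(P[...,2]<z1); return P[m]
def circ(p):
    q,_=cv2.minEnclosingCircle((p[:,:2]*1000).astype(np.float32)); return np.array(q)/1000
E
python3 - <<'E'
from h import *
np.set_printoptions(precision=4,suppress=True)
D={n:np.load(f'pics/{n}0.npz') for n in('top','side')}
sp=(.568,-.031); md=(.410,-.274)
for n in D:
    P=D[n]['P']; print(n)
    for nm,c,r,a,b in(('knob',sp,.025,.154,.168),('noseface',sp,.034,.11,.12),('head',sp,.07,.06,.108),('nut',md,.02,.157,.17),('cyl',md,.024,.145,.158),('flange',md,.036,.097,.112),('collet',(.497,-.292),.03,.155,.17),('shell',(.588,-.304),.03,.12,.14),('bigblack',(.39,.015),.03,.08,.1)):
        p=sel(P,c,r,a,b)
        if len(p)>2:
            q=(p[:,:2].min(0)+p[:,:2].max(0))/2; print(nm,len(p),'mean',p.mean(0),'mid',q,'ext',np.ptp(p,0))
    # plane edges: rack plate, base
    for nm,c,r,a,b in(('rack',(.497,-.292),.2,.075,.092),('base',(.62,-.03),.25,.022,.036),('tray',(.46,.225),.2,.022,.036)):
        p=sel(P,c,r,a,b); (cx,cy),(w,h),an=cv2.minAreaRect((p[:,:2]*1000).astype(np.float32)); print(nm,len(p),cx,cy,w,h,an)
T=[ortho(D[n]['im'],n,c,z) for n in('top','side') for c,z in((sp,.126),(md,.104))]
can=np.vstack([np.hstack(T[:2]),np.hstack(T[2:])])
can=cv2.convertScaleAbs(can,alpha=1.6)
for i in(150,450): 
    for j in(150,450): cv2.drawMarker(can,(i,j),(0,0,255),0,8,1)
cv2.imwrite('pics/ortho1.png',can)
E
```

```text
top
knob 53 mean [ 0.5739 -0.0261  0.1587] mid [ 0.573  -0.0265] ext [0.0229 0.0223 0.0102]
noseface 210 mean [ 0.5683 -0.0302  0.1152] mid [ 0.5702 -0.0301] ext [0.0597 0.0618 0.0097]
head 513 mean [ 0.5697 -0.0268  0.0882] mid [ 0.5741 -0.0342] ext [0.1083 0.1245 0.0399]
nut 42 mean [ 0.4086 -0.2779  0.1638] mid [ 0.4092 -0.2772] ext [0.0213 0.0203 0.0117]
cyl 53 mean [ 0.4074 -0.2758  0.152 ] mid [ 0.4074 -0.278 ] ext [0.031  0.0318 0.0122]
flange 101 mean [ 0.4099 -0.2707  0.1037] mid [ 0.409  -0.2782] ext [0.0518 0.0522 0.0141]
collet 125 mean [ 0.5007 -0.2929  0.1632] mid [ 0.5005 -0.2943] ext [0.0377 0.0386 0.013 ]
shell 132 mean [ 0.5924 -0.3083  0.1256] mid [ 0.5932 -0.3086] ext [0.0459 0.046  0.0187]
bigblack 93 mean [0.3902 0.0223 0.0928] mid [0.3906 0.0218] ext [0.0328 0.033  0.0126]
rack 2019 501.08563232421875 -294.2706298828125 101.86473846435547 290.5939025878906 80.75701141357422
base 3965 629.0108642578125 -20.39013671875 383.0413818359375 433.98614501953125 53.352535247802734
tray 626 481.9170227050781 202.16012573242188 217.67860412597656 351.0858154296875 1.66758
[... 420 characters left out ...]
074 -0.2848] ext [0.0326 0.0249 0.0127]
flange 198 mean [ 0.4057 -0.2931  0.1037] mid [ 0.4079 -0.2847] ext [0.0525 0.0503 0.0136]
collet 219 mean [ 0.4993 -0.3004  0.1631] mid [ 0.5003 -0.2982] ext [0.0372 0.0374 0.0136]
shell 242 mean [ 0.5916 -0.314   0.1252] mid [ 0.592  -0.3113] ext [0.0453 0.0431 0.0178]
bigblack 127 mean [0.3895 0.0153 0.0906] mid [0.3896 0.0183] ext [0.0335 0.037  0.0157]
rack 3464 500.5767822265625 -297.49249267578125 103.031494140625 289.6784362792969 80.566650390625
base 3938 620.3793334960938 -7.850677490234375 354.1573181152344 454.7125244140625 63.29511260986328
tray 523 476.93597412109375 198.03823852539062 344.304443359375 209.64451599121094 87.97517395019531
```

View pics/ortho1.png

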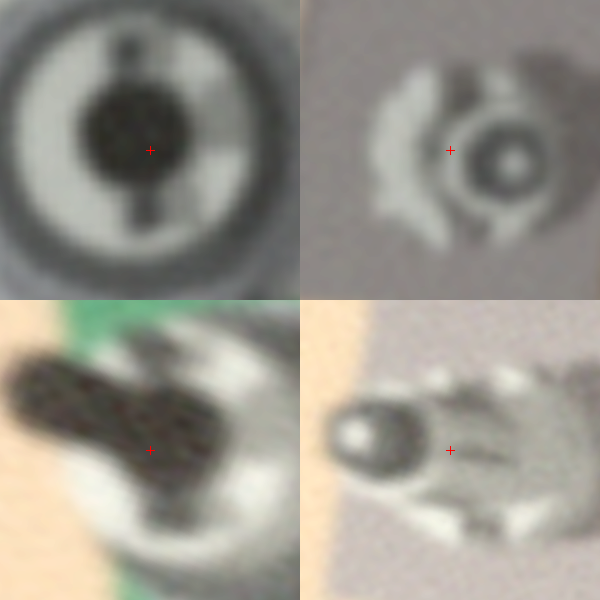

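Angles (ortho, up = +x, left = +y): dogs at (130,50) and (143,212), so the dog line is about +0.08 rad. Mandrel slots at (462,90) and (478,228), about +0.11 rad, so the two nearly agree. Centres averaged over both cameras: spindle (.5735,-.0285), mandrel (.408,-.2808), which fits the rack's hole position.

```bash
cat >> h.py <<'E'
def plan(pos,jaw=None):
    "tool-frame shift (mm) and spin to bring TCP to pos with jaw axis at world angle jaw (mod pi)"
    o=get_obs(); M=R.from_euler('xyz',o['eef_rot']).as_matrix(); p=np.array(o['ee_pos'])
    d=M.T@(np.array(pos)-p)*1000
    cur=np.arctan2(M[1,1],M[0,1]); s=0
    if jaw is not None: s=-((jaw-cur+np.pi/2)%np.pi-np.pi/2)
    print('t',round(o['time_s'],2),'pos',p.round(4),'q6',o['qpos'][5].round(3),'jaw',cur.round(3),'shift',d.round(1),'spin',round(s,3),'F',np.round(o['force'],1),'w',round(o['grip_width'],4)); return M
E
python3 - <<'E'
from h import *
np.set_printoptions(precision=4,suppress=True)
M=plan((.5735,-.0285,.21),np.pi/2); print(M)
for n in('top','side'):
    P=np.load(f'pics/{n}0.npz')['P']
    m=(P[...,0]>.3)&(P[...,0]<.62)&(P[...,1]>.1)&(P[...,1]<.36)&(P[...,2]>.02)&(P[...,2]<.04)
    p=P[m]; print(n,m.sum(),np.percentile(p,[2,50,98],axis=0)); print(cv2.minAreaRect((p[:,:2]*1000).astype(np.float32)))
    p=sel(P,(.525,.275),.05,.012,.03); print('bearing',len(p),p.mean(0))
E
```

```text
t 0.1 pos [0.1268 0.535  0.219 ] q6 -0.067 jaw 1.338 shift [   9.4 -445.2  564.6] spin -0.233 F [-0.9 -0.5  0.4] w 0.0941
[[-0.0003  0.2308  0.973 ]
 [-0.001   0.973  -0.2308]
 [-1.     -0.001  -0.0001]]
top 312 [[0.3732 0.1993 0.0201]
 [0.5277 0.287  0.0272]
 [0.5845 0.3563 0.0339]]
((479.40875244140625, 280.3157958984375), (159.307861328125, 210.0462188720703), 87.92937469482422)
bearing 67 [0.536  0.3111 0.0202]
side 318 [[0.3747 0.1937 0.0202]
 [0.5195 0.2032 0.0263]
 [0.5841 0.3595 0.032 ]]
((479.744873046875, 278.6380310058594), (168.83224487304688, 209.9275665283203), 88.13870239257812)
bearing 71 [0.5353 0.3065 0.0184]
```

```bash
python3 -m handwheel '[[[0,-30,38],-0.05,-1],[[0,-60,76],-0.1,-1],[[0,-90,114],-0.15,-1],[[0,-120,152],-0.2,-1],[[0,-150,190],-0.233,-1]]'; python3 -c "
from h import *
plan((.5735,-.0285,.21),np.pi/2)"
```

```text
time_s: 0.6
ee_pos: [0.2778, 0.3434, 0.219]
eef_rot: [-1.888, 1.57, -1.885]
force: [0.9, 1.4, -0.1]
grip_width: 0.0943
t 0.6 pos [0.2778 0.3434 0.219 ] q6 -0.765 jaw 1.573 shift [   9.3 -372.7  294.8] spin 0.003 F [ 0.9  1.4 -0.1] w 0.0943
```

```bash
python3 -m handwheel '[[[0,-38,30],0,-1],[[0,-76,60],0,-1],[[0,-114,90],0,-1],[[0,-152,120],0,-1],[[0,-190,150],0,-1]]'; python3 -m handwheel '[[[0,-38,30],0,-1],[[0,-76,60],0,-1],[[3,-114,90],0,-1],[[6,-152,120],0,-1],[[8,-183,146],0,-1]]'; python3 -c "
from h import *
plan((.5735,-.0285,.145),np.pi/2)"
```

```text
time_s: 1.1
ee_pos: [0.429, 0.1519, 0.2191]
eef_rot: [-1.927, 1.57, -1.924]
force: [0.3, 0.6, 0.0]
grip_width: 0.0942
time_s: 1.6
ee_pos: [0.5764, -0.033, 0.2106]
eef_rot: [-2.411, 1.569, -2.41]
force: [-0.9, 0.9, -0.5]
grip_width: 0.0942
t 1.6 pos [ 0.5764 -0.033   0.2106] q6 -1.692 jaw 1.572 shift [65.6  4.6 -2.8] spin 0.002 F [-0.9  0.9 -0.5] w 0.0942
```

```bash
python3 -m handwheel '[[[25,4,-3],0,-1],[[50,4.6,-3],0,-1],[[65.5,4.6,-3],0,-1],[[65.5,4.6,-3],0,-1],[[65.5,4.6,-3],0,-1]]'; python3 -m handwheel '[[[0,0,0],0,1],[[0,0,0],0,1],[[0,0,0],0,1],[[0,0,0],0,1],[[0,0,0],0,1]]' 25; python3 -c "
from h import *
plan((.5735,-.0285,.145),np.pi/2)"
```

```text
time_s: 2.1
ee_pos: [0.5734, -0.0284, 0.1455]
eef_rot: [-2.435, 1.569, -2.433]
force: [-0.5, -0.0, 0.2]
grip_width: 0.0941
time_s: 2.6
ee_pos: [0.5734, -0.0284, 0.1457]
eef_rot: [-2.323, 1.569, -2.322]
force: [0.5, -0.0, -0.6]
grip_width: 0.0576
t 2.6 pos [ 0.5734 -0.0284  0.1457] q6 -1.685 jaw 1.572 shift [ 0.7 -0.1  0.1] spin 0.002 F [ 0.5 -0.  -0.6] w 0.0576
```

```bash
for i in 1 2; do python3 -m handwheel '[[[0,0,0],0,1],[[0,0,0],0,1],[[0,0,0],0,1],[[0,0,0],0,1],[[0,0,0],0,1]]' 25; done
```

```text
time_s: 3.1
ee_pos: [0.5734, -0.0285, 0.1457]
eef_rot: [-2.31, 1.569, -2.309]
force: [0.5, -0.2, 0.4]
grip_width: 0.0246
time_s: 3.6
ee_pos: [0.5734, -0.0285, 0.1457]
eef_rot: [-2.314, 1.569, -2.312]
force: [0.3, 0.0, 0.6]
grip_width: 0.0247
```

```bash
python3 -m handwheel '[[[-15,0,0],0,1],[[-35,0,0],0,1],[[-60,0,0],0,1],[[-85,0,0],0,1],[[-100,0,0],0,1]]'; python3 -c "
from h import *
shot('top','top1'); shot('side','side1')
plan((.43,.25,.16),np.pi/2)
for n in('top','side'):
  P=np.load(f'pics/{n}1.npz')['P']; p=sel(P,(.5734,-.0285),.03,.17,.235); print(len(p),p[:,2].min())
T=[]
for n in('top','side'):
  z=np.load(f'pics/{n}1.npz'); T.append(ortho(z['im'],n,(.5735,-.0285),.126)); T.append(ortho(np.load(f'pics/{n}0.npz')['im'],n,(.408,-.2808),.104))
im=np.load('pics/side1.npz')['im'][100:260,220:430]
cv2.imwrite('pics/v5.png',cv2.convertScaleAbs(np.vstack([np.hstack([T[0],T[2]]),cv2.resize(im,(600,300))]),alpha=1.6))
"
```

```text
time_s: 4.1
ee_pos: [0.5738, -0.0284, 0.2476]
eef_rot: [-0.915, 1.569, -0.914]
force: [0.7, 0.1, -0.8]
grip_width: 0.0244
t 4.2 pos [ 0.5741 -0.0284  0.2477] q6 -1.685 jaw 1.572 shift [  86.9  278.8 -143.9] spin 0.002 F [ 0.2  0.  -1.2] w 0.0247
5 0.21761088631183
110 0.19346808086761325
```

View pics/v5.png

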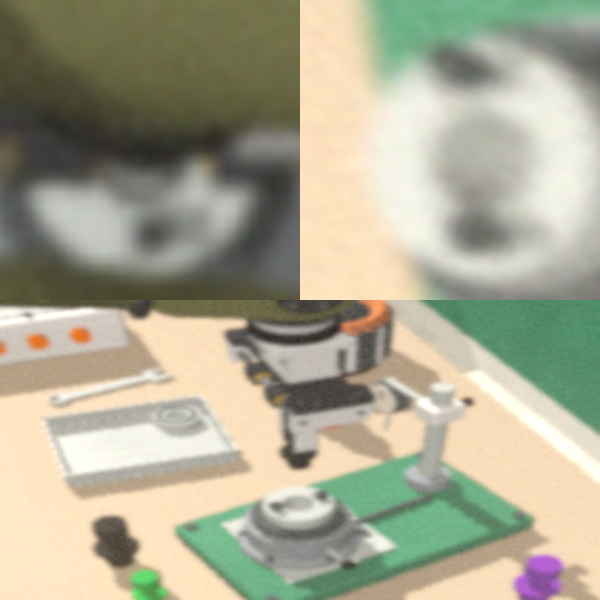

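The plug is out and hangs in the gripper. The bore is empty, with dogs at (465,65) and (480,230) in the side ortho, again about +0.09 rad. Moving to the tray.

```bash
python3 -m handwheel '[[[0,35,-18],0,1],[[0,75,-38],0,1],[[0,118,-60],0,1],[[0,160,-82],0,1],[[5,200,-103],0,1]]'; python3 -m handwheel '[[[20,35,-18],0,1],[[40,65,-34],0,1],[[60,79,-41],0,1],[[80,79,-41],0,1],[[80,79,-41],0,1]]';  python3 -c "
from h import *
plan((.43,.25,.0605),np.pi/2)"
```

```text
time_s: 4.7
ee_pos: [0.4695, 0.1729, 0.2414]
eef_rot: [-0.613, 1.568, -0.611]
force: [0.6, -0.1, -0.6]
grip_width: 0.0249
time_s: 5.2
ee_pos: [0.4269, 0.2514, 0.158]
eef_rot: [-2.173, 1.566, -2.171]
force: [-0.5, -0.1, 0.6]
grip_width: 0.0244
t 5.2 pos [0.4269 0.2514 0.158 ] q6 -1.113 jaw 1.573 shift [97.5 -1.   3.4] spin 0.003 F [-0.5 -0.1  0.6] w 0.0244
```

```bash
python3 -m handwheel '[[[30,0,0],0,1],[[60,0,0],0,1],[[85,0,2],0,1],[[95,0,3],0,1],[[97,0,3],0,1]]'; python3 -m handwheel '[[[0.5,0,0],0,1],[[1,0,0],0,1],[[1.5,0,0],0,1],[[1.5,0,0],0,1],[[1.5,0,0],0,1]]';  python3 -c "
from h import *
plan((.43,.25,.0587),np.pi/2)"
```

```text
time_s: 5.7
ee_pos: [0.4297, 0.2506, 0.0606]
eef_rot: [-2.285, 1.565, -2.283]
force: [-0.3, 0.2, 0.3]
grip_width: 0.0247
time_s: 6.2
ee_pos: [0.4298, 0.2507, 0.0595]
eef_rot: [-2.235, 1.565, -2.233]
force: [-0.3, 0.6, -0.9]
grip_width: 0.0247
t 6.2 pos [0.4298 0.2507 0.0595] q6 -1.115 jaw 1.573 shift [ 0.8 -0.7  0.2] spin 0.002 F [-0.3  0.6 -0.9] w 0.0247
```

```bash
python3 -m handwheel '[[[0.4,0,0],0,1],[[0.8,0,0],0,1],[[1.2,0,0],0,1],[[1.6,0,0],0,1],[[1.6,0,0],0,1]]';  python3 -c "
from h import *
plan((.43,.25,.0587),np.pi/2)"
```

```text
time_s: 6.7
ee_pos: [0.4302, 0.2509, 0.0586]
eef_rot: [-2.112, 1.566, -2.11]
force: [-2.1, -0.9, 8.7]
grip_width: 0.0248
t 6.7 pos [0.4302 0.2509 0.0586] q6 -1.115 jaw 1.573 shift [-0.1 -0.9 -0.2] spin 0.002 F [-2.1 -0.9  8.7] w 0.0248
```

Contact at the expected height; release.

```bash
python3 -m handwheel '[[[-0.4,0,0],0,-1],[[-0.4,0,0],0,-1],[[-0.4,0,0],0,-1],[[-0.4,0,0],0,-1],[[-0.4,0,0],0,-1]]'; python3 -m handwheel '[[[-15,0,0],0,-1],[[-45,0,0],0,-1],[[-90,0,0],0,-1],[[-135,0,0],0,-1],[[-165,0,0],0,-1]]'; python3 -c "
from h import *
im,P=shot('top','top2')
plan((.408,-.2808,.21),np.pi/2)
p=sel(P,(.43,.25),.03,.05,.09); print(len(p),p.mean(0),np.ptp(p,0))
shot('side','side2')
p=sel(np.load('pics/side2.npz')['P'],(.43,.25),.03,.05,.09); print(len(p),p.mean(0),np.ptp(p,0))
"
```

```text
time_s: 7.2
ee_pos: [0.4302, 0.2508, 0.0589]
eef_rot: [-2.13, 1.566, -2.128]
force: [0.1, -0.5, -0.1]
grip_width: 0.0615
time_s: 7.7
ee_pos: [0.4309, 0.2517, 0.2271]
eef_rot: [-1.524, 1.568, -1.522]
force: [0.6, 0.1, 0.6]
grip_width: 0.0938
t 7.75 pos [0.432  0.2522 0.231 ] q6 -1.116 jaw 1.573 shift [  21.  -533.   -25.2] spin 0.002 F [0.3 0.5 4.7] w 0.094<string>:5: RuntimeWarning: Mean of empty slice.
  ret = um.true_divide(
Traceback (most recent call last):
ValueError: zero-size array to reduction operation maximum which has no identity
```

```bash
python3 -m handwheel '[[[0,-40,0],0.1,-1],[[0,-85,0],0.2,-1],[[0,-130,0],0.3,-1],[[0,-175,0],0.4,-1],[[0,-215,0],0.5,-1]]'; python3 -c "
from h import *
plan((.408,-.2808,.21),1.0)
np.set_printoptions(precision=4,suppress=True)
im,P=shot('side','side3')
p=sel(P,(.43,.25),.03,.05,.09); print(len(p),p.mean(0),np.ptp(p,0))"
```

```text
time_s: 8.25
ee_pos: [0.432, 0.0354, 0.2309]
eef_rot: [0.422, 1.566, -0.08]
force: [0.4, 0.4, -0.1]
grip_width: 0.0943
t 8.25 pos [0.432  0.0354 0.2309] q6 -1.071 jaw 1.069 shift [  20.9 -288.8  131.1] spin 0.069 F [ 0.4  0.4 -0.1] w 0.0943
2 [0.4186 0.2458 0.0677] [0.0007 0.0001 0.0043]
```

```bash
python3 -m handwheel '[[[0,-40,18],0.02,-1],[[0,-84,38],0.04,-1],[[0,-128,58],0.07,-1],[[0,-172,78],0.07,-1],[[5,-216,98],0.07,-1]]';python3 -m handwheel '[[[4,-30,13],0,-1],[[8,-60,27],0,-1],[[15,-73,33],0,-1],[[15,-73,33],0,-1],[[15,-73,33],0,-1]]'; python3 -c "
from h import *
plan((.408,-.2808,.123),1.0)
np.set_printoptions(precision=4,suppress=True)
im,P=shot('side','side4')
im2,P2=shot('top','top4')
for q in (P,P2):
  p=sel(q,(.43,.25),.03,.05,.09); print(len(p),p.mean(0) if len(p) else 0)
cv2.imwrite('pics/v6.png',np.hstack([cv2.resize(im[120:320,180:380],(400,400),interpolation=3),cv2.resize(im2[170:290,190:310],(400,400),interpolation=3)]))
"
```

```text
time_s: 8.8
ee_pos: [0.4116, -0.2068, 0.2265]
eef_rot: [0.229, 1.564, -0.352]
force: [0.4, 0.2, 0.3]
grip_width: 0.094
time_s: 9.3
ee_pos: [0.3994, -0.2851, 0.2113]
eef_rot: [0.304, 1.565, -0.277]
force: [0.2, 0.0, -0.0]
grip_width: 0.0939
t 9.3 pos [ 0.3994 -0.2851  0.2113] q6 -1.687 jaw 0.99 shift [88.3  8.2  4.4] spin -0.01 F [ 0.2  0.  -0. ] w 0.0939
0 0
56 [0.4308 0.2504 0.0703]
```

View pics/v6.png

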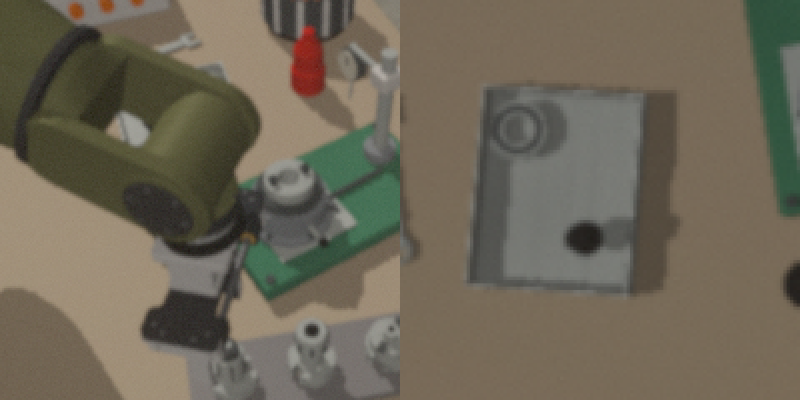

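The plug stands in the tray at (583,238) and the bench spindle is clear. Descending on the mandrel.

```bash
python3 -m handwheel '[[[5,8,4],-0.01,-1],[[30,8,4.5],-0.01,-1],[[60,8,4.5],-0.01,-1],[[80,8,4.5],-0.01,-1],[[88,8,4.5],-0.01,-1]]';python3 -m handwheel '[[[0,0,0],0,1],[[0,0,0],0,1],[[0,0,0],0,1],[[0,0,0],0,1],[[0,0,0],0,1]]' 40;python3 -m handwheel '[[[0,0,0],0,1],[[0,0,0],0,1],[[0,0,0],0,1],[[0,0,0],0,1],[[0,0,0],0,1]]' 40;  python3 -c "
from h import *
plan((.408,-.2808,.123),1.0)"
```

```text
time_s: 9.9
ee_pos: [0.4084, -0.2795, 0.1221]
eef_rot: [0.421, 1.566, -0.147]
force: [0.2, 0.4, 0.6]
grip_width: 0.0939
time_s: 10.4
ee_pos: [0.4086, -0.2796, 0.1226]
eef_rot: [0.326, 1.565, -0.242]
force: [-0.1, 0.1, 0.0]
grip_width: 0.0573
time_s: 10.9
ee_pos: [0.4085, -0.2799, 0.1227]
eef_rot: [0.245, 1.565, -0.323]
force: [-1.7, -2.9, 1.8]
grip_width: 0.0334
t 10.9 pos [ 0.4085 -0.2799  0.1227] q6 -1.679 jaw 1.003 shift [-0.3 -1.1  0.1] spin 0.003 F [-1.7 -2.9  1.8] w 0.0334
```

```bash
python3 -m handwheel '[[[0,0,0],0,1],[[-6,0,0],0,1],[[-20,0,0],0,1],[[-45,0,0],0,1],[[-75,0,0],0,1]]' 50;python3 -m handwheel '[[[-25,0,0],0,1],[[-50,0,0],0,1],[[-57,0,0],0,1],[[-57,0,0],0,1],[[-57,0,0],0,1]]';  python3 -c "
from h import *
im,P=shot('side','side5')
np.set_printoptions(precision=4,suppress=True)
plan((.5735,-.0285,.25),1.0-.02)
print(np.round(get_obs()['eef_rot'],3))
"
```

```text
time_s: 11.4
ee_pos: [0.4075, -0.2789, 0.1974]
eef_rot: [0.897, 1.568, 0.329]
force: [-0.3, -0.4, -7.0]
grip_width: 0.0333
time_s: 11.9
ee_pos: [0.4069, -0.2786, 0.2528]
eef_rot: [1.889, 1.568, 1.321]
force: [0.0, -0.2, -7.6]
grip_width: 0.033
t 11.95 pos [ 0.4069 -0.2786  0.2527] q6 -1.679 jaw 1.003 shift [  3.5 300.4   5.9] spin 0.023 F [ 0.   0.2 -7.5] w 0.0334
[1.983 1.568 1.415]
```

```bash
python3 -m handwheel '[[[0,20,0],0,1],[[0,55,1],0,1],[[0,95,2],0,1],[[0,135,3],0,1],[[0,175,4],0,1]]';python3 -m handwheel '[[[0,40,1],0.01,1],[[0,80,2],0.02,1],[[0,110,2],0.02,1],[[0,125,2],0.02,1],[[0,125,2],0.02,1]]';  python3 -c "
from h import *
np.set_printoptions(precision=4,suppress=True)
plan((.5735,-.0285,.25),1.0-.02)
im,P=shot('side','side6'); im2,P2=shot('top','top6')
cv2.imwrite('pics/v7.png',np.hstack([cv2.resize(im[120:270,260:400],(560,600),interpolation=3)]))
for z in (.215,.212): pass
c=(.5735,-.0285)
p=sel(P,c,.036,.212,.238); print('flange',len(p),p.mean(0),(p.min(0)+p.max(0))/2,np.ptp(p,0))
p=sel(P,c,.045,.11,.128); print('nose',len(p),p.mean(0),(p.min(0)+p.max(0))/2,np.ptp(p,0))
"
```

```text
time_s: 12.45
ee_pos: [0.5047, -0.1317, 0.2518]
eef_rot: [2.579, 1.567, 2.011]
force: [0.9, -0.1, -7.1]
grip_width: 0.0334
time_s: 12.95
ee_pos: [0.5739, -0.026, 0.2505]
eef_rot: [2.949, 1.565, 2.363]
force: [0.1, -0.8, -7.0]
grip_width: 0.0332
t 12.95 pos [ 0.5739 -0.026   0.2505] q6 -1.096 jaw 0.985 shift [ 0.5 -2.3  1. ] spin 0.005 F [ 0.1 -0.8 -7. ] w 0.0332
flange 220 [ 0.569  -0.0403  0.2265] [ 0.5735 -0.0296  0.225 ] [0.0527 0.0532 0.0258]
nose 325 [ 0.5734 -0.0331  0.1157] [ 0.5743 -0.0313  0.119 ] [0.0711 0.0719 0.0177]
```

View pics/v7.png

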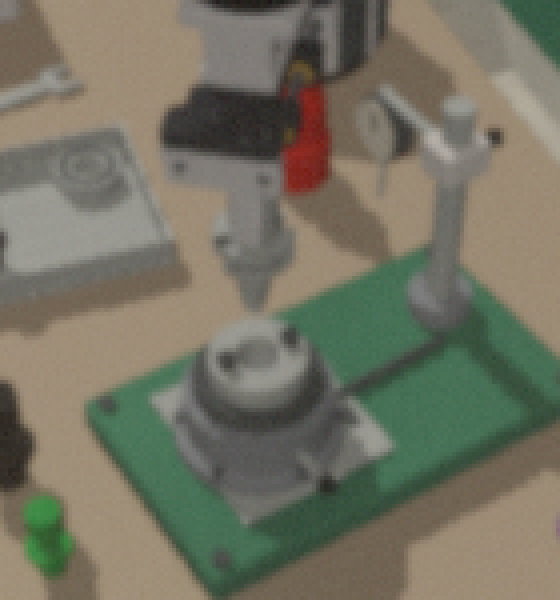

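```bash
python3 -m handwheel '[[[5,-2,0],0,1],[[20,-2,0],0,1],[[40,-2,0],0,1],[[50,-2,0],0,1],[[50,-2,0],0,1]]';python3 -m handwheel '[[[7,0,0],0,1],[[15,0,0],0,1],[[23,0,0],0,1],[[28,0,0],0,1],[[28,0,0],0,1]]';  python3 -c "
from h import *
plan((.574,-.028,.166),.985)"
```

```text
time_s: 13.55
ee_pos: [0.5712, -0.03, 0.1998]
eef_rot: [-3.082, 1.564, 2.612]
force: [-0.1, -0.4, -7.7]
grip_width: 0.0336
time_s: 14.05
ee_pos: [0.5717, -0.0295, 0.1714]
eef_rot: [2.886, 1.565, 2.297]
force: [4.6, 2.0, -7.8]
grip_width: 0.0336
t 14.05 pos [ 0.5717 -0.0295  0.1714] q6 -1.1 jaw 0.982 shift [5.4 2.5 1.1] spin -0.003 F [ 4.6  2.  -7.8] w 0.0336
```

```bash
python3 -m handwheel '[[[0,1.2,0.5],0,1],[[0,2.5,1],0,1],[[0,2.5,1],0,1],[[0,2.5,1],0,1],[[0,2.5,1],0,1]]';  python3 -c "
from h import *
plan((.574,-.028,.166),.985)"
```

```text
time_s: 14.55
ee_pos: [0.5739, -0.028, 0.1713]
eef_rot: [2.918, 1.565, 2.33]
force: [-1.0, 0.5, -6.7]
grip_width: 0.0334
t 14.55 pos [ 0.5739 -0.028   0.1713] q6 -1.097 jaw 0.982 shift [5.3 0.1 0.1] spin -0.003 F [-1.   0.5 -6.7] w 0.0334
```

Lateral forces are gone. I'll ease down onto the dogs and into the slots, about 9 mm in small steps.

```bash
python3 -m handwheel '[[[1,0,0],0,1],[[2,0,0],0,1],[[4,0,0],0,1],[[5.5,0,0],0,1],[[6.5,0,0],0,1]]';  python3 -c "
from h import *
plan((.574,-.028,.166),.985)"; python3 -m handwheel '[[[0.5,0,0],0,1],[[1,0,0],0,1],[[1,0,0],0,1],[[1,0,0],0,1],[[1,0,0],0,1]]'; python3 -c "
from h import *
plan((.574,-.028,.166),.985)"
```

```text
time_s: 15.05
ee_pos: [0.5738, -0.028, 0.1646]
eef_rot: [2.943, 1.565, 2.354]
force: [-0.7, 0.5, -7.5]
grip_width: 0.0333
t 15.05 pos [ 0.5738 -0.028   0.1646] q6 -1.097 jaw 0.982 shift [-1.4  0.1  0.2] spin -0.003 F [-0.7  0.5 -7.5] w 0.0333
time_s: 15.55
ee_pos: [0.5738, -0.028, 0.1636]
eef_rot: [2.933, 1.565, 2.345]
force: [-0.1, 0.3, -6.7]
grip_width: 0.0332
t 15.55 pos [ 0.5738 -0.028   0.1636] q6 -1.097 jaw 0.982 shift [-2.4  0.1  0.1] spin -0.003 F [-0.1  0.3 -6.7] w 0.0332
```

```bash
python3 -m handwheel '[[[0.4,0,0],0,1],[[0.8,0,0],0,1],[[1.1,0,0],0,1],[[1.4,0,0],0,1],[[1.4,0,0],0,1]]';  python3 -c "
from h import *
plan((.574,-.028,.166),.985)
print(get_obs()['moment'])"
```

```text
time_s: 16.05
ee_pos: [0.5738, -0.028, 0.1622]
eef_rot: [2.946, 1.565, 2.357]
force: [-0.1, -0.2, -6.8]
grip_width: 0.0333
t 16.05 pos [ 0.5738 -0.028   0.1622] q6 -1.097 jaw 0.982 shift [-3.8  0.1  0.2] spin -0.003 F [-0.1 -0.2 -6.8] w 0.0333
[-0.07374437 -0.02624768  0.01925469]
```

```bash
python3 -m handwheel '[[[0.5,0,0],0,1],[[1,0,0],0,1],[[1.5,0,0],0,1],[[2,0,0],0,1],[[2,0,0],0,1]]';  python3 -c "
from h import *
plan((.574,-.028,.166),.985)
print(get_obs()['moment'])";  python3 -m handwheel '[[[0.4,0,0],0,1],[[0.8,0,0],0,1],[[1.2,0,0],0,1],[[1.5,0,0],0,1],[[1.5,0,0],0,1]]';  python3 -c "
from h import *
plan((.574,-.028,.166),.985)
print(get_obs()['moment'])"
```

```text
time_s: 16.55
ee_pos: [0.5738, -0.028, 0.1601]
eef_rot: [2.941, 1.565, 2.352]
force: [-0.7, -0.9, -7.0]
grip_width: 0.0331
t 16.55 pos [ 0.5738 -0.028   0.1601] q6 -1.097 jaw 0.982 shift [-5.9  0.1  0.1] spin -0.003 F [-0.7 -0.9 -7. ] w 0.0331
[-0.12908171 -0.11120942  0.01958445]
time_s: 17.05
ee_pos: [0.5739, -0.028, 0.1587]
eef_rot: [2.926, 1.565, 2.337]
force: [1.0, -0.2, -7.4]
grip_width: 0.0332
t 17.05 pos [ 0.5739 -0.028   0.1587] q6 -1.097 jaw 0.982 shift [-7.3  0.1  0. ] spin -0.003 F [ 1.  -0.2 -7.4] w 0.0332
[-0.21985042 -0.31660291  0.02590909]
```

The slots are over the dogs, 5 mm below the dog tops with no contact force. On towards the catch, at about .1557–.157.

```bash
python3 -m handwheel '[[[0.4,0,0],0,1],[[0.8,0,0],0,1],[[1.1,0,0],0,1],[[1.4,0,0],0,1],[[1.4,0,0],0,1]]';  python3 -c "
from h import *
plan((.574,-.028,.166),.985)
print(get_obs()['moment'])";  python3 -m handwheel '[[[0.3,0,0],0,1],[[0.6,0,0],0,1],[[0.8,0,0],0,1],[[0.8,0,0],0,1],[[0.8,0,0],0,1]]';  python3 -c "
from h import *
plan((.574,-.028,.166),.985)
print(get_obs()['moment'])"
```

```text
time_s: 17.55
ee_pos: [0.5739, -0.0281, 0.1573]
eef_rot: [2.89, 1.565, 2.301]
force: [2.4, -0.8, -6.5]
grip_width: 0.0332
t 17.55 pos [ 0.5739 -0.0281  0.1573] q6 -1.097 jaw 0.982 shift [-8.7  0.1 -0. ] spin -0.003 F [ 2.4 -0.8 -6.5] w 0.0332
[-0.23927991 -0.40482971 -0.03866215]
time_s: 18.05
ee_pos: [0.574, -0.0281, 0.1566]
eef_rot: [2.859, 1.566, 2.27]
force: [2.1, -1.3, -4.7]
grip_width: 0.0335
t 18.05 pos [ 0.574  -0.0281  0.1566] q6 -1.097 jaw 0.982 shift [-9.4  0.  -0.1] spin -0.003 F [ 2.1 -1.3 -4.7] w 0.0335
[-0.25236836 -0.49103856 -0.03821081]
```

```bash
python3 -m handwheel '[[[0,0,0.5],0,1],[[0.3,0,0.8],0,1],[[0.6,0,0.8],0,1],[[0.9,0,0.8],0,1],[[0.9,0,0.8],0,1]]';  python3 -c "
from h import *
plan((.574,-.028,.166),.985)
print(get_obs()['moment'])"
```

```text
time_s: 18.55
ee_pos: [0.5747, -0.0284, 0.1557]
eef_rot: [2.841, 1.566, 2.252]
force: [2.3, 0.3, -4.4]
grip_width: 0.0336
t 18.55 pos [ 0.5747 -0.0284  0.1557] q6 -1.098 jaw 0.982 shift [-10.3  -0.   -0.9] spin -0.003 F [ 2.3  0.3 -4.4] w 0.0336
[ 0.09096884 -0.23262303  0.04466239]
```

```bash
python3 -m handwheel '[[[0.3,0.2,0.2],0,1],[[0.6,0.3,0.3],0,1],[[0.9,0.3,0.3],0,1],[[1,0.3,0.3],0,1],[[1,0.3,0.3],0,1]]';  python3 -c "
from h import *
plan((.574,-.028,.166),.985)
print(get_obs()['moment'])"
```

```text
time_s: 19.05
ee_pos: [0.5749, -0.0283, 0.1544]
eef_rot: [2.912, 1.565, 2.323]
force: [0.5, -0.2, -7.3]
grip_width: 0.0335
t 19.05 pos [ 0.5749 -0.0283  0.1544] q6 -1.098 jaw 0.982 shift [-11.6  -0.2  -1. ] spin -0.003 F [ 0.5 -0.2 -7.3] w 0.0335
[-0.13126686 -0.04743877 -0.07085988]
```

```bash
python3 -m handwheel '[[[0.3,0,0],0,1],[[0.5,0,0],0,1],[[0.7,0,0],0,1],[[0.7,0,0],0,1],[[0.7,0,0],0,1]]';  python3 -c "
from h import *
plan((.574,-.028,.166),.985)
print(get_obs()['moment'])"; python3 -m handwheel '[[[0.3,0,0],0,1],[[0.5,0,0],0,1],[[0.7,0,0],0,1],[[0.7,0,0],0,1],[[0.7,0,0],0,1]]';  python3 -c "
from h import *
plan((.574,-.028,.166),.985)
print(get_obs()['moment'])"
```

```text
time_s: 19.55
ee_pos: [0.5749, -0.0283, 0.1536]
eef_rot: [2.941, 1.565, 2.352]
force: [0.0, 0.8, -7.6]
grip_width: 0.0334
t 19.55 pos [ 0.5749 -0.0283  0.1536] q6 -1.098 jaw 0.982 shift [-12.4  -0.2  -1. ] spin -0.003 F [ 0.   0.8 -7.6] w 0.0334
[-0.06203169 -0.08946874 -0.05161179]
time_s: 20.05
ee_pos: [0.5749, -0.0283, 0.153]
eef_rot: [2.931, 1.565, 2.342]
force: [-1.3, 0.1, -5.4]
grip_width: 0.0334
t 20.05 pos [ 0.5749 -0.0283  0.153 ] q6 -1.098 jaw 0.982 shift [-13.   -0.2  -1. ] spin -0.003 F [-1.3  0.1 -5.4] w 0.0334
[-0.00365761  0.07202916 -0.01987765]
```

```bash
python3 -m handwheel '[[[0.2,0,0],0,1],[[0.4,0,0],0,1],[[0.5,0,0],0,1],[[0.5,0,0],0,1],[[0.5,0,0],0,1]]';  python3 -c "
from h import *
plan((.574,-.028,.166),.985)
print(get_obs()['moment'])"; python3 -m handwheel '[[[0.2,0,0],0,1],[[0.4,0,0],0,1],[[0.5,0,0],0,1],[[0.5,0,0],0,1],[[0.5,0,0],0,1]]';  python3 -c "
from h import *
plan((.574,-.028,.166),.985)
print(get_obs()['moment'])"
```

```text
time_s: 20.55
ee_pos: [0.5749, -0.0283, 0.1529]
eef_rot: [2.883, 1.565, 2.294]
force: [-5.1, 1.2, 2.6]
grip_width: 0.033
t 20.55 pos [ 0.5749 -0.0283  0.1529] q6 -1.098 jaw 0.982 shift [-13.1  -0.2  -1. ] spin -0.003 F [-5.1  1.2  2.6] w 0.033
[ 0.04617608  0.79752167 -0.04082323]
time_s: 21.05
ee_pos: [0.575, -0.0283, 0.1529]
eef_rot: [2.836, 1.566, 2.247]
force: [-6.1, 1.7, 4.9]
grip_width: 0.0335
t 21.05 pos [ 0.575  -0.0283  0.1529] q6 -1.098 jaw 0.982 shift [-13.1  -0.3  -1. ] spin -0.003 F [-6.1  1.7  4.9] w 0.0335
[-0.00345152  1.08331714 -0.03551601]
```

Stopped at .1529, against an expected home of .1527. I'll take out the side force and push a little more, to be sure of being past the catch.

```bash
python3 -m handwheel '[[[0,0,-0.3],0,1],[[0.2,0,-0.6],0,1],[[0.5,0,-0.8],0,1],[[0.7,0,-0.8],0,1],[[0.7,0,-0.8],0,1]]';  python3 -c "
from h import *
plan((.574,-.028,.166),.985)
print(get_obs()['moment'])"
```

```text
time_s: 21.55
ee_pos: [0.5747, -0.0281, 0.1528]
eef_rot: [2.635, 1.567, 2.046]
force: [-1.5, -1.6, 5.4]
grip_width: 0.0333
t 21.55 pos [ 0.5747 -0.0281  0.1528] q6 -1.097 jaw 0.982 shift [-13.2  -0.3  -0.7] spin -0.003 F [-1.5 -1.6  5.4] w 0.0333
[-0.722205    0.07833144 -0.04264884]
```

```bash
python3 -m handwheel '[[[0.3,0,0],0,1],[[0.6,0,0],0,1],[[0.9,0,0],0,1],[[1.2,0,0],0,1],[[1.2,0,0],0,1]]';  python3 -c "
from h import *
plan((.574,-.028,.166),.985)
print(get_obs()['moment'])
im,P=shot('side','side7'); np.set_printoptions(precision=4,suppress=True)
for a,b,r in((.11,.126,.045),(.127,.14,.035),(.145,.165,.03)):
  p=sel(P,(.5745,-.031),r,a,b); print(a,len(p),p.mean(0),np.median(p[:,2]))
cv2.imwrite('pics/v8.png',cv2.resize(im[175:255,280:380],(800,600)[:2],interpolation=3))
"
```

```text
time_s: 22.05
ee_pos: [0.5748, -0.0281, 0.1528]
eef_rot: [2.446, 1.567, 1.857]
force: [-7.1, -0.8, 14.4]
grip_width: 0.0332
t 22.05 pos [ 0.5748 -0.0281  0.1528] q6 -1.097 jaw 0.982 shift [-13.2  -0.3  -0.8] spin -0.003 F [-7.1 -0.8 14.4] w 0.0332
[-0.46874177  1.32075875 -0.023275  ]
0.11 183 [ 0.5677 -0.0462  0.1165] 0.11553433851145878
0.127 122 [ 0.5709 -0.0413  0.1328] 0.133433567154156
0.145 53 [ 0.5663 -0.0495  0.1551] 0.1548133084521608
```

View pics/v8.png

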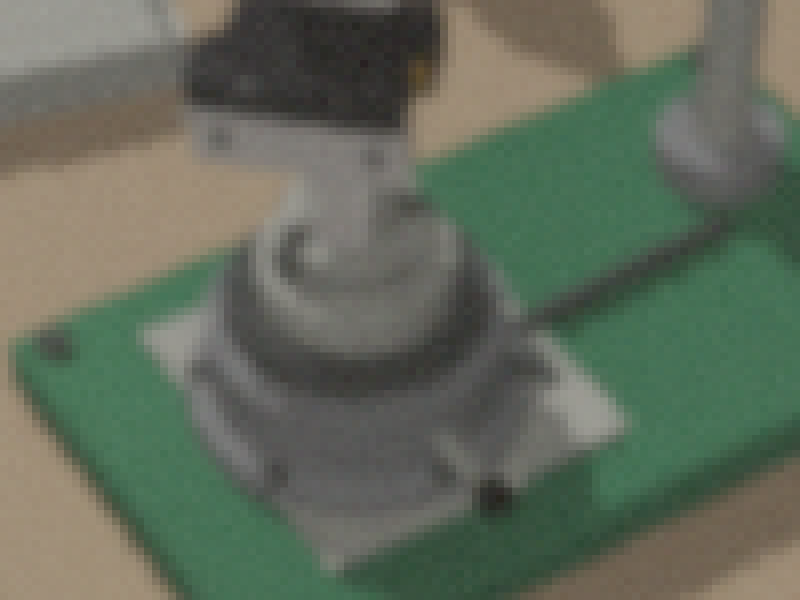

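The flange is flush on the nose: its top is at .1335 against .134 expected, and it sits on a solid stop at 22 N total. Relax, release, retreat.

```bash
python3 -m handwheel '[[[-0.2,0,-0.2],0,1],[[-0.2,0,-0.2],0,1],[[-0.2,0,-0.2],0,1],[[-0.2,0,-0.2],0,1],[[-0.2,0,-0.2],0,1]]'; python3 -m handwheel '[[[0,0,0],0,-1],[[0,0,0],0,-1],[[0,0,0],0,-1],[[0,0,0],0,-1],[[0,0,0],0,-1]]'; python3 -m handwheel '[[[0,0,0],0,-1],[[0,0,0],0,-1],[[-10,0,0],0,-1],[[-30,0,0],0,-1],[[-55,0,0],0,-1]]';  python3 -c "
from h import *
plan((.43,-.1,.3),.985)"
```

```text
time_s: 22.6
ee_pos: [0.5746, -0.028, 0.1528]
eef_rot: [2.489, 1.567, 1.9]
force: [-2.7, -0.9, 0.8]
grip_width: 0.0333
time_s: 23.1
ee_pos: [0.5747, -0.028, 0.1528]
eef_rot: [2.467, 1.567, 1.878]
force: [0.5, 0.6, 0.4]
grip_width: 0.07
time_s: 23.6
ee_pos: [0.5744, -0.0281, 0.2086]
eef_rot: [2.727, 1.567, 2.138]
force: [0.3, 0.2, 0.7]
grip_width: 0.0943
t 23.6 pos [ 0.5744 -0.0281  0.2086] q6 -1.097 jaw 0.982 shift [ -91.4 -139.8  -80.5] spin -0.003 F [0.3 0.2 0.7] w 0.0943
```

```bash
python3 -m handwheel '[[[-30,0,0],0,-1],[[-70,0,0],0,-1],[[-90,-20,-12],0,-1],[[-90,-60,-36],0,-1],[[-90,-100,-58],0,-1]]'; python3 -m handwheel '[[[0,-20,-11],0,-1],[[0,-40,-22],0,-1],[[0,-40,-22],0,-1],[[0,-40,-22],0,-1],[[0,-40,-22],0,-1]]';  python3 -c "
from h import *
plan((.43,-.1,.3),.985)
np.set_printoptions(precision=4,suppress=True)
for n in('side','top'):
  im,P=shot(n,n+'9')
  for nm,c,r,a,b in(('nut',(.574,-.029),.02,.185,.21),('cyltop',(.574,-.029),.022,.172,.186),('flange',(.574,-.029),.034,.128,.14),('plug',(.43,.25),.025,.06,.085)):
    p=sel(P,c,r,a,b); print(n,nm,len(p),p.mean(0) if len(p) else 0, np.percentile(p[:,2],[50,90]) if len(p) else 0)
a=np.load('pics/side9.npz')['im']; b=np.load('pics/top9.npz')['im']
cv2.imwrite('pics/v9.png',np.hstack([cv2.resize(a[130:330,230:430],(400,400),interpolation=3),cv2.resize(b[120:290,190:450],(400,262),interpolation=3)[:400] if 0 else cv2.resize(b[110:290,200:440],(400,400),interpolation=3)]))
"
```

```text
time_s: 24.1
ee_pos: [0.4696, -0.0796, 0.2996]
eef_rot: [2.425, 1.568, 1.837]
force: [0.7, -0.8, 0.6]
grip_width: 0.094
time_s: 24.6
ee_pos: [0.4296, -0.1004, 0.2997]
eef_rot: [2.363, 1.568, 1.776]
force: [1.1, -0.8, -0.5]
grip_width: 0.0939
t 24.6 pos [ 0.4296 -0.1004  0.2997] q6 -1.298 jaw 0.983 shift [-0.3  0.6  0.1] spin -0.002 F [ 1.1 -0.8 -0.5] w 0.0939
side nut 57 [ 0.5732 -0.0322  0.1927] [0.1936 0.1963]
side cyltop 74 [ 0.5713 -0.0374  0.1801] [0.1805 0.1845]
side flange 121 [ 0.5702 -0.0413  0.1334] [0.1335 0.1359]
side plug 0 0 0
top nut 47 [ 0.5736 -0.0254  0.1926] [0.1932 0.197 ]
top cyltop 53 [ 0.5732 -0.0259  0.1816] [0.1815 0.1846]
top flange 116 [ 0.5712 -0.0253  0.1339] [0.1338 0.1366]
top plug 51 [0.4306 0.2511 0.0711] [0.0716 0.0737]
```

View pics/v9.png

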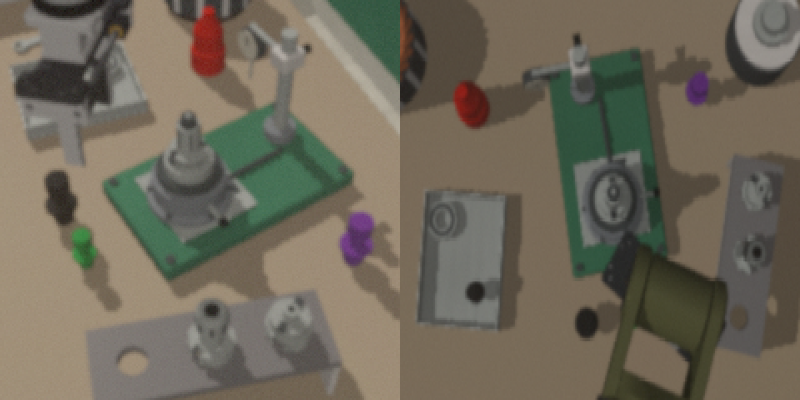

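The mandrel is home: nut and flange tops read .1935 and .1336 against .1945 and .134 expected, the same small bias as in the rack. The plug stands in the tray and the bystanders look untouched.

```bash
python3 -c "
from station import *
print(hand_in())"
```

```text
the job is handed in; nothing more can be done
None
```

The job is done and handed in at 24.7 s of the 61 s allowed. I pulled the black dust plug out of the spindle and stood it in the free part of the tray. I then took the mandrel from the rack, eased its slots over the dogs, pressed it home and let go.

**Seating:** The mandrel stopped solidly with the tool at 152.8 mm, against 152.7 mm worked out for home. That stop held under about 22 N in all, of which about 14 N was my push. I felt no clear click at the catch. The force only dipped briefly at about 3 mm above home and then went back to plain weight.

**Last checks:**
- **Mandrel:** the cameras put the flange top at 133.5 mm (134 expected) and the nut top at 193.4 mm (194.5 expected). That is the same small low bias they showed in the rack, so the flange reads flush. Stuck on the catch, it would read at least 3 mm higher.
- **Plug:** it stands upright in the tray in the top view. The side camera could not confirm it, because the arm was in the way.
- **Bystanders and robot:** nothing else looks moved in the last pictures, and the robot ended clear of everything with the gripper open.

**Disagreement between cameras:** the two cameras differed by 3 to 5 mm in y. I averaged them and took out the rest by feel, with at most about 7 N of side force.

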